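# Pack the slide cartons crosswise into the lesson tray

### The job

Pack the yellow tray for the next lesson: first set the two blue-banded cartons (heavy glass slides) flat in the middle of it, side by side with no more than a finger's width between them, their length along the tray's long side; then set the two green-banded cartons on top of them as a second layer turned crosswise, also side by side, close together and centred, so that each bridges both blue ones. Leave the look-alike red-banded cartons, the beaker and the petri dish where they stand, and the grey tray empty.

Things in the scene. Friction and masses are not known exactly. Their poses are not given: they have to be found in the camera images.
- tray_yellow: Yellow shallow tray, the one to fill: outer 170 x 130 mm (x long, y short), walls 4 mm thick, 14 mm high; inner floor 162 x 122 mm, 4 mm above the origin; a flat tab, 60 mm wide, sticks out 14 mm from the rim at each short end; origin at the centre of its underside, x along the long side; fixed to the bench. Two cartons with an 8 mm gap have their centres 40 mm apart
- tray_grey: Grey shallow tray of the same shape as the yellow one, stays empty: outer 170 x 130 mm (x long, y short), walls 4 mm thick, 14 mm high; inner floor 162 x 122 mm, 4 mm above the origin; a flat tab, 60 mm wide, sticks out 14 mm from the rim at each short end; origin at the centre of its underside, x along the long side; fixed to the bench
- blue_a: White paper carton with a wide blue band round its middle, 66 x 32 x 42 mm (x long, y wide, z high), origin at the centre of its underside, x along the 66 mm length, z up at the start; stands on its 66 x 32 face; about 120 g, belongs in the LOWER layer; held by its two small ends, 66 mm apart, it can be set beside another with no finger between
- blue_b: White paper carton with a wide blue band round its middle, 66 x 32 x 42 mm (x long, y wide, z high), origin at the centre of its underside, x along the 66 mm length, z up at the start; stands on its 66 x 32 face; about 120 g, belongs in the LOWER layer; held by its two small ends, 66 mm apart, it can be set beside another with no finger between
- green_a: White paper carton with a wide green band round its middle, 66 x 32 x 42 mm (x long, y wide, z high), origin at the centre of its underside, x along the 66 mm length, z up at the start; stands on its 66 x 32 face; about 60 g, belongs in the UPPER layer; held by its two small ends, 66 mm apart, it can be set beside another with no finger between
- green_b: White paper carton with a wide green band round its middle, 66 x 32 x 42 mm (x long, y wide, z high), origin at the centre of its underside, x along the 66 mm length, z up at the start; stands on its 66 x 32 face; about 60 g, belongs in the UPPER layer; held by its two small ends, 66 mm apart, it can be set beside another with no finger between
- red_a: White paper carton with a wide red band round its middle, 66 x 32 x 42 mm (x long, y wide, z high), origin at the centre of its underside, x along the 66 mm length, z up at the start; stands on its 66 x 32 face; about 90 g, a look-alike that stays where it is
- red_b: White paper carton with a wide red band round its middle, 66 x 32 x 42 mm (x long, y wide, z high), origin at the centre of its underside, x along the 66 mm length, z up at the start; stands on its 66 x 32 face; about 90 g, a look-alike that stays where it is
- beaker: Small clear glass beaker, empty, 50 mm across and 55 mm high, origin at the centre of its underside; stays where it is
- dish: Closed clear petri dish with an amber disc on top, 60 mm across and 17 mm high, origin at the centre of its underside; stays where it is
There are look-alikes about, which are no part of the job. Of the things that look like the tray_yellow, take the one that is farthest to the robot's left at the start.

How it is judged:
By the outcome, as a careful person would: the job done as asked, in the order asked, and still so for the second after the job is handed in, with the robot touching nothing.
It also fails if it takes over 128 s, if anything falls off the work surface, if the arm or the gripper's body presses on something with over 40 N, if the wrist force passes 120 N, or if a joint passes its speed limit or range.

### The arm

A 7-joint arm with a two-finger parallel gripper is mounted at the origin on the work surface. World frame = base frame: x ahead of the robot, y to its left, z up, the work surface at z = 0. Lengths are in m, angles in rad, forces in N, time in s.
With the tool pointing down it reaches from about 0.4 to 0.875 m from the base axis. Payload 19.3 kg.
Tool frame: the origin (TCP) lies at the very end of the fingers, on their centre line; the grasp point (between the pads) lies 19 mm behind it; z points along the fingers, x is the direction in which the jaws open and shut, and the axes are right-handed (so a half turn about z gives the same grasp; the last joint's range is limited). The gripper opens to 85 mm and grips with 20 to 120 N. Pads are 22 mm wide; open, the fingers measure 114 mm over their backs; the gripper's body (76 mm by 85 mm) begins 54 mm behind the grasp point. The pads swing forward as they close: fully open they stand 13 mm farther back than shut.
Start: joints at [1.231, 0.521, -0.036, 1.599, 0.021, 1.021, -0.113], TCP at [0.167, -0.602, 0.231] pointing down, gripper open.
Joint ranges: [-2.91, 2.91], [-0.3, 2.13], [-1.5, 1.42], [0.17, 2.43], [-1.26, 4.41], [0.16, 1.93], [-2.52, 2.52]. Speed limits (rad/s): [1.89, 1.89, 2.39, 2.39, 3.01, 3.01, 3.01].

### API

Orientations are given as [roll, pitch, yaw] about the fixed x, y, z axes, in that order (R = Rz(yaw) Ry(pitch) Rx(roll)).
In Python, from workcell import bot gives the robot as it stands.
- The arm moves only by the tool jog_arm, never from a script. Its argument "increments" is a list of rows, each an object of numbers: "wx", "wy", "wz": the turn, a rotation vector about the tool's x, y, z in degrees; "x", "y", "z": the shift along the tool's x, y, z in cm; "claw": the opening in per cent of the stroke, from 0 (shut) to 100 (fully open). A call has 1 to 10 rows; each row is the pose to reach, as a shift and turn from the pose measured when the call began, along the tool's axes at that moment; what a row does not reach only later rows make up. A row lasts 1/8 s, in which the tool goes at most 62.5 mm and 10.7 degrees, less where a joint would pass 70% of its speed; a pose out of reach is approached as far as the arm can. A call with a gripper value outside its range is refused whole. The fingers move at their own pace and stop on an object; "squeeze" is the grip in N (left out, the last holds). Time passes only in rows, so rows that repeat a pose let the fingers close. It gives the time, the measured TCP pose, the force and the opening at its end, in the units of the state.
- bot.observe(): the state, without advancing time (a new reading comes with each control period).
- bot.grab_frame(name): name is "scene" or "side" or "wrist"; returns a dict with "pixels" (420x560x3 uint8, red, green, blue), "fov_y" (degrees; the focal length in pixels is half the picture's height over the tangent of half this angle, whatever the lens; pixels are square), "cx", "cy" (the principal point, pixels), "origin" and "orientation" of the camera in the world. Camera axes: x right, y down, z forward; pixel columns grow to the right and rows downward; lengths in m; the calibration is good to about 2 mm. A picture is of the moment at which its call begins. There is no depth.
- bot.job_done(): hands the job in, once; it reports no verdict.
The state is a dict: "clock": time; "qpos": joint angles; "qd": joint speeds; "joint_efforts": joint torques, N m; "position": TCP position; "tool_rot": TCP orientation; "force": force on the tool from outside, world axes, zero at the start; "moment": the same for the moment, N m; "grip_width": finger opening in m.
Only numpy, scipy, OpenCV 4.12 (cv2) and the standard library are available. Lean on these libraries where they do the work, as an engineer would, in place of code of your own. Each camera call takes 0.05 s, during which the arm holds its last target.

## Working session

There is one attempt and no reset: what is moved stays moved. The work goes in short steps, Python scripts to look and compute and a tool call to move; the robot and the scene stay as the last step left them, time stands still between calls to the robot, and variables do not carry over. Pictures are saved under pics/ and viewed, and the job is handed in when it is done.

Besides the shell and the picture viewer there is one more tool, called as name([rows], argument=value, ...), one row to a line, values as JSON. jog_arm: Moves the arm, as the interface text tells. Its arguments: {"type":"object","properties":{"increments":{"type":"array","items":{"type":"object","properties":{"wx":{"type":"number"},"wy":{"type":"number"},"wz":{"type":"number"},"x":{"type":"number"},"y":{"type":"number"},"z":{"type":"number"},"claw":{"type":"number"}}}},"squeeze":{"type":"number"}},"required":["increments"]}

```bash
mkdir -p pics; ls
cat > h.py <<'E'
import numpy as np,cv2
from scipy.spatial.transform import Rotation as R
from workcell import bot
E
python3 - <<'E'
from h import *
s=bot.observe(); print({k:np.round(v,3).tolist() for k,v in s.items()})
for n in ["scene","side","wrist"]:
    f=bot.grab_frame(n); cv2.imwrite(f"pics/{n}0.png",f["pixels"][:,:,::-1])
    print(n,f["fov_y"],f["cx"],f["cy"],f["origin"],f["orientation"])
E
```

```text
pics
{'clock': 0.0, 'qpos': [1.231, 0.522, -0.036, 1.6, 0.021, 1.021, -0.113], 'qd': [0.0, -0.002, 0.0, 0.002, -0.0, 0.001, -0.003], 'joint_efforts': [0.0, -92.709, 1.98, -36.994, 0.018, 0.008, 0.0], 'position': [0.166, -0.602, 0.231], 'tool_rot': [3.142, 0.001, -1.301], 'force': [0.307, 0.066, -0.398], 'moment': [-0.048, 0.048, -0.03], 'grip_width': 0.086}
scene 46.81513514093951 282.99969927318665 203.0321102928051 [0.81037046 0.40417909 0.93099951] [-2.56997379 -0.00602579  2.45512234]
side 51.46960846968521 283.4590818852492 211.18060988708774 [-0.13568592  0.63212947  0.84556596] [-2.30437797 -0.01054359 -2.42325484]
wrist 66.39952029664198 280.3925113608537 209.07672418892744 [ 0.23465569 -0.58310501  0.37270428] [ 2.86000576e+00  1.86915702e-03 -1.30084210e+00]
```

View pics/scene0.png

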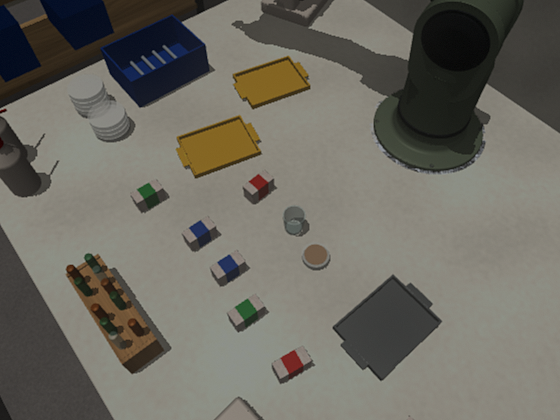

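View pics/side0.png

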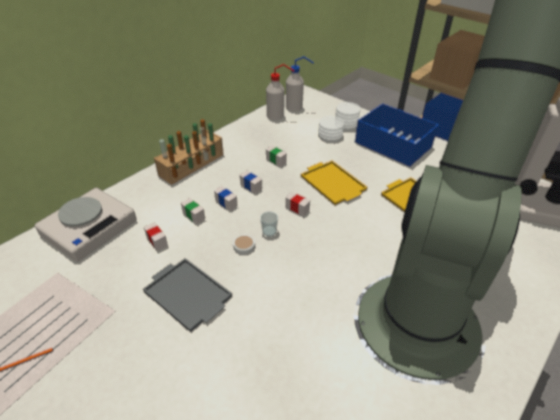

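View pics/wrist0.png

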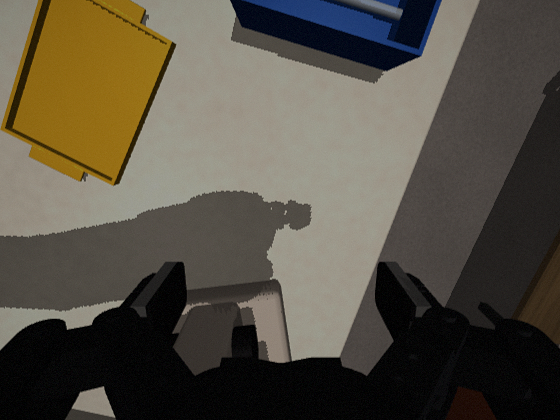

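Scene view: the left yellow tray is at (218,146), with its twin at (271,82). The blue cartons are at (200,232) and (228,267), the green at (148,194) and (246,311), the red at (259,185) and (292,362), and the grey tray at (387,327). Next I'll compute rough positions.

```bash
cat >> h.py <<'E'
def ray(f,uv):
    uv=np.atleast_2d(uv).astype(float); fl=f["pixels"].shape[0]/2/np.tan(np.radians(f["fov_y"]/2))
    d=np.c_[(uv[:,0]-f["cx"])/fl,(uv[:,1]-f["cy"])/fl,np.ones(len(uv))]
    Rm=R.from_euler('xyz',f["orientation"]).as_matrix() if np.ndim(f["orientation"])==1 else np.array(f["orientation"])
    return np.array(f["origin"]),d@Rm.T
def onz(f,uv,z):
    o,d=ray(f,uv); return o+d*((z-o[2])/d[:,2])[:,None]
def hsv(f): return cv2.cvtColor(f["pixels"],cv2.COLOR_RGB2HSV)
RNG={"blue":((100,110,40),(128,255,255)),"green":((45,110,30),(85,255,255)),"red":((172,140,70),(180,255,255)),"yellow":((18,150,60),(32,255,255))}
def blobs(f,c,amin=60):
    m=cv2.inRange(hsv(f),*map(np.array,RNG[c]))
    if c=="red": m|=cv2.inRange(hsv(f),np.array((0,140,70)),np.array((6,255,255)))
    cs,_=cv2.findContours(m,cv2.RETR_EXTERNAL,cv2.CHAIN_APPROX_NONE)
    return [k for k in cs if cv2.contourArea(k)>amin]
E
python3 - <<'E'
from h import *
for n in ["scene","side"]:
  f=bot.grab_frame(n)
  for c in RNG:
    for k in blobs(f,c):
        M=cv2.moments(k); u=[M['m10']/M['m00'],M['m01']/M['m00']]
        print(n,c,np.round(u),M['m00'],np.round(onz(f,u,0.01 if c=="yellow" else .036)[0],3), np.round(np.degrees(0)))
E
```

```text
scene blue [227. 264.] 183.0 [0.622 0.005 0.036] 0.0
scene blue [199. 229.] 159.0 [ 0.621 -0.1    0.036] 0.0
scene blue [149.  50.] 3730.0 [ 0.409 -0.656  0.036] 0.0
scene green [246. 309.] 211.0 [0.651 0.104 0.036] 0.0
scene green [146. 190.] 131.5 [ 0.657 -0.256  0.036] 0.0
scene red [292. 362.] 262.0 [0.646 0.237 0.036] 0.0
scene red [258. 182.] 131.5 [ 0.448 -0.117  0.036] 0.0
scene yellow [217. 145.] 3012.0 [ 0.448 -0.283  0.01 ] 0.0
scene yellow [270.  80.] 2256.5 [ 0.208 -0.376  0.01 ] 0.0
side blue [223. 196.] 67.5 [0.623 0.018 0.036] 0.0
side blue [248. 180.] 66.5 [ 0.621 -0.084  0.036] 0.0
side blue [407. 129.] 4115.5 [ 0.409 -0.67   0.036] 0.0
side red [153. 231.] 63.0 [0.653 0.239 0.036] 0.0
side red [295. 203.] 99.0 [ 0.448 -0.1    0.036] 0.0
side yellow [399. 193.] 536.5 [ 0.262 -0.369  0.01 ] 0.0
side yellow [333. 182.] 1424.5 [ 0.441 -0.277  0.01 ] 0.0
```

```bash
cat >> h.py <<'E'
def goto(p,yaw_deg):
    s=bot.observe(); P=np.array(s["position"]); T=np.array(s["tool_rot"]); T=T if T.ndim==2 else R.from_euler('xyz',T).as_matrix()
    G=R.from_euler('xyz',[np.pi,0,np.radians(yaw_deg)]).as_matrix()
    w=np.degrees(R.from_matrix(T.T@G).as_rotvec())
    d=T.T@(np.array(p)-P)*100
    print("t",round(s["clock"],2),"now",np.round(P,4),np.round(np.degrees(R.from_matrix(T).as_euler('xyz')),2),"shift cm",np.round(d,2),"turn",np.round(w,2))
E
python3 - <<'E'
from h import *
goto([0.55,-0.17,0.42],0)
E
```

```text
t 0.25 now [ 0.1665 -0.6022  0.231 ] [-1.800e+02  3.000e-02 -7.454e+01] shift cm [-31.45 -48.48 -18.88] turn [-2.000e-02  2.000e-02 -7.454e+01]
```

jog_arm([
  {"z":-6},
  {"x":-31.5,"y":-48.5,"z":-18.9,"wz":-74.5},
  {"x":-31.5,"y":-48.5,"z":-18.9,"wz":-74.5},
  {"x":-31.5,"y":-48.5,"z":-18.9,"wz":-74.5},
  {"x":-31.5,"y":-48.5,"z":-18.9,"wz":-74.5},
  {"x":-31.5,"y":-48.5,"z":-18.9,"wz":-74.5},
  {"x":-31.5,"y":-48.5,"z":-18.9,"wz":-74.5},
  {"x":-31.5,"y":-48.5,"z":-18.9,"wz":-74.5},
  {"x":-31.5,"y":-48.5,"z":-18.9,"wz":-74.5},
  {"x":-31.5,"y":-48.5,"z":-18.9,"wz":-74.5},
])

```text
schema error: expected keys wx, wy, wz, x, y, z, claw
```

Run:
```python
from h import *
goto([0.55,-0.17,0.42],0)
```

```text
t 0.25 now [ 0.1665 -0.6022  0.231 ] [-1.800e+02  3.000e-02 -7.454e+01] shift cm [-31.45 -48.48 -18.88] turn [-2.000e-02  2.000e-02 -7.454e+01]
```

All keys are required in every row.

jog_arm([
  {"x":0,"y":0,"z":-6,"wx":0,"wy":0,"wz":0,"claw":100},
  {"x":-31.5,"y":-48.5,"z":-18.9,"wx":0,"wy":0,"wz":-74.5,"claw":100},
  {"x":-31.5,"y":-48.5,"z":-18.9,"wx":0,"wy":0,"wz":-74.5,"claw":100},
  {"x":-31.5,"y":-48.5,"z":-18.9,"wx":0,"wy":0,"wz":-74.5,"claw":100},
  {"x":-31.5,"y":-48.5,"z":-18.9,"wx":0,"wy":0,"wz":-74.5,"claw":100},
  {"x":-31.5,"y":-48.5,"z":-18.9,"wx":0,"wy":0,"wz":-74.5,"claw":100},
  {"x":-31.5,"y":-48.5,"z":-18.9,"wx":0,"wy":0,"wz":-74.5,"claw":100},
  {"x":-31.5,"y":-48.5,"z":-18.9,"wx":0,"wy":0,"wz":-74.5,"claw":100},
  {"x":-31.5,"y":-48.5,"z":-18.9,"wx":0,"wy":0,"wz":-74.5,"claw":100},
  {"x":-31.5,"y":-48.5,"z":-18.9,"wx":0,"wy":0,"wz":-74.5,"claw":100},
], squeeze=40)

```text
clock: 1.5
position: [0.5315, -0.19, 0.4142]
tool_rot: [-3.141, 0.0, -0.001]
force: [0.6, -1.6, 0.4]
grip_width: 0.0856
```

Run:
```python
from h import *
goto([0.55,-0.17,0.42],0)
```

```text
t 1.5 now [ 0.5315 -0.19    0.4142] [-1.7999e+02  0.0000e+00 -7.0000e-02] shift cm [ 1.84 -2.   -0.58] turn [-0.01  0.   -0.07]
```

jog_arm([
  {"x":1.8,"y":-2,"z":-0.6,"wx":0,"wy":0,"wz":0,"claw":100},
  {"x":1.8,"y":-2,"z":-0.6,"wx":0,"wy":0,"wz":0,"claw":100},
  {"x":1.8,"y":-2,"z":-0.6,"wx":0,"wy":0,"wz":0,"claw":100},
])

```text
clock: 1.88
position: [0.5491, -0.1707, 0.4199]
tool_rot: [3.142, 0.001, -0.002]
force: [0.6, -0.1, 0.7]
grip_width: 0.0856
```

Run:
```python
from h import *
f=bot.grab_frame("wrist"); cv2.imwrite("pics/w1.png",f["pixels"][:,:,::-1]); print(f["origin"],f["orientation"])
import pickle; pickle.dump(f,open("w1.pkl","wb"))
for c in RNG:
    for k in blobs(f,c):
        r=cv2.minAreaRect(k); print(c,np.round(r[0]),np.round(r[1]),np.round(onz(f,r[0],.042 if c!="yellow" else .014)[0],4), k.min((0,1)),k.max((0,1)))
```

```text
[ 0.54947894 -0.09982541  0.56182515] [ 2.86079479e+00  8.52817997e-04 -1.74499631e-03]
blue [202. 368.] [13. 34.] [ 0.3939 -0.5761  0.042 ] [185 362] [219 375]
blue [328. 114.] [21. 19.] [ 0.6237 -0.0955  0.042 ] [319 103] [338 124]
blue [332.  40.] [20. 25.] [0.6242 0.0079 0.042 ] [321  27] [342  52]
green [346. 208.] [18. 17.] [ 0.6584 -0.248   0.042 ] [337 199] [354 217]
green [524. 114.] [10. 10.] [ 0.9272 -0.0967  0.042 ] [519 109] [529 119]
green [506.  60.] [10. 11.] [ 0.8845 -0.0204  0.042 ] [501  55] [511  66]
green [541.  32.] [10. 13.] [0.928  0.0175 0.042 ] [535  26] [546  38]
yellow [ 98. 267.] [110.  62.] [ 0.2068 -0.3702  0.014 ] [ 46 227] [153 303]
yellow [223. 220.] [112.  69.] [ 0.4466 -0.2777  0.014 ] [168 176] [281 263]
```

View pics/w1.png

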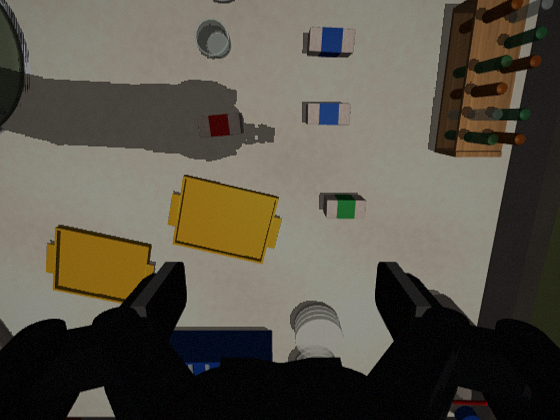

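The wrist view shows the target tray at (223,220), turned by about -12°. The blue cartons are at (328,114) and (332,40), and a green one is at (346,208). I'll take a closer look at the tray next.

Run:
```python
from h import *
goto([0.447,-0.28,0.22],0)
```

```text
t 1.93 now [ 0.549 -0.171  0.42 ] [ 1.7999e+02  3.0000e-02 -1.5000e-01] shift cm [-10.16  10.92  20.01] turn [ 0.01  0.03 -0.15]
```

jog_arm([
  {"x":-10.2,"y":10.9,"z":20,"wx":0,"wy":0,"wz":0,"claw":100},
  {"x":-10.2,"y":10.9,"z":20,"wx":0,"wy":0,"wz":0,"claw":100},
  {"x":-10.2,"y":10.9,"z":20,"wx":0,"wy":0,"wz":0,"claw":100},
  {"x":-10.2,"y":10.9,"z":20,"wx":0,"wy":0,"wz":0,"claw":100},
  {"x":-10.2,"y":10.9,"z":20,"wx":0,"wy":0,"wz":0,"claw":100},
  {"x":-10.2,"y":10.9,"z":20,"wx":0,"wy":0,"wz":0,"claw":100},
  {"x":-10.2,"y":10.9,"z":20,"wx":0,"wy":0,"wz":0,"claw":100},
])

```text
clock: 2.8
position: [0.4474, -0.2796, 0.2212]
tool_rot: [3.141, -0.001, -0.002]
force: [0.4, -0.1, -0.8]
grip_width: 0.0851
```

Run:
```python
from h import *
f=bot.grab_frame("wrist"); cv2.imwrite("pics/w2.png",f["pixels"][:,:,::-1])
import pickle; pickle.dump(f,open("w2.pkl","wb"))
print(f["origin"])
for k in blobs(f,"yellow",3000):
    h=cv2.approxPolyDP(cv2.convexHull(k),4,True)[:,0]; print(h.tolist()); print(np.round(onz(f,h,.014),4))
```

```text
[ 0.44757886 -0.20858889  0.3630081 ]
[[6, 194], [157, 226], [164, 262], [119, 306], [100, 313], [7, 294], [0, 267]]
[[ 0.1415 -0.2914  0.014 ]
 [ 0.3059 -0.3295  0.014 ]
 [ 0.3093 -0.3748  0.014 ]
 [ 0.2474 -0.4343  0.014 ]
 [ 0.2223 -0.4442  0.014 ]
 [ 0.1126 -0.4172  0.014 ]
 [ 0.1129 -0.3809  0.014 ]]
[[215, 107], [370, 146], [371, 185], [357, 227], [337, 252], [195, 220], [188, 187], [196, 139]]
[[ 0.3801 -0.1993  0.014 ]
 [ 0.5439 -0.2394  0.014 ]
 [ 0.5482 -0.282   0.014 ]
 [ 0.5359 -0.3312  0.014 ]
 [ 0.5143 -0.3624  0.014 ]
 [ 0.3501 -0.3224  0.014 ]
 [ 0.3452 -0.2839  0.014 ]
 [ 0.358  -0.2317  0.014 ]]
```

View pics/w2.png

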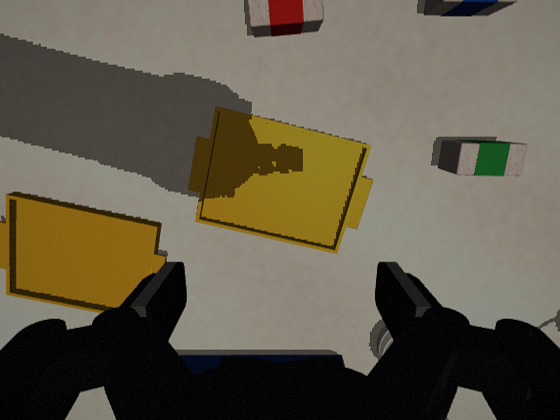

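Run:
```python
from h import *
goto([0.624,-0.05,0.22],0)
```

```text
t 2.85 now [ 0.4474 -0.2796  0.2211] [ 1.7994e+02 -6.0000e-02 -1.1000e-01] shift cm [ 17.62 -22.99   0.1 ] turn [ 0.06 -0.06 -0.11]
```

jog_arm([
  {"x":17.6,"y":-23,"z":0.1,"wx":0,"wy":0,"wz":0,"claw":100},
  {"x":17.6,"y":-23,"z":0.1,"wx":0,"wy":0,"wz":0,"claw":100},
  {"x":17.6,"y":-23,"z":0.1,"wx":0,"wy":0,"wz":0,"claw":100},
  {"x":17.6,"y":-23,"z":0.1,"wx":0,"wy":0,"wz":0,"claw":100},
  {"x":17.6,"y":-23,"z":0.1,"wx":0,"wy":0,"wz":0,"claw":100},
  {"x":17.6,"y":-23,"z":0.1,"wx":0,"wy":0,"wz":0,"claw":100},
  {"x":17.6,"y":-23,"z":0.1,"wx":0,"wy":0,"wz":0,"claw":100},
])

```text
clock: 3.72
position: [0.6238, -0.0499, 0.2203]
tool_rot: [3.14, -0.001, -0.001]
force: [-0.1, -0.3, 0.3]
grip_width: 0.0853
```

Run:
```python
from h import *
f=bot.grab_frame("wrist"); cv2.imwrite("pics/w3.png",f["pixels"][:,:,::-1])
import pickle; pickle.dump(f,open("w3.pkl","wb"))
print(f["origin"])
for c in("blue","green"):
  for k in blobs(f,c,300):
    h=cv2.approxPolyDP(cv2.convexHull(k),3,True)[:,0]; print(c,h.tolist()); print(np.round(onz(f,h,.042),4).tolist())
b=cv2.resize(f["pixels"][0:260,200:480,::-1],None,fx=2.3,fy=2.3,interpolation=cv2.INTER_NEAREST); cv2.imwrite("pics/w3b.png",b)
```

```text
[0.62386781 0.02114961 0.36210896]
blue [[294, 216], [294, 244], [267, 244], [267, 216]]
[[0.6383, -0.0792, 0.042], [0.6386, -0.1106, 0.042], [0.6097, -0.1106, 0.042], [0.6101, -0.0791, 0.042]]
blue [[266, 112], [296, 114], [294, 147], [265, 146]]
[[0.6105, 0.0249, 0.042], [0.6391, 0.023, 0.042], [0.6375, -0.0081, 0.042], [0.609, -0.0071, 0.042]]
green [[322, 341], [321, 357], [298, 359], [298, 340]]
[[0.6729, -0.2337, 0.042], [0.6725, -0.2563, 0.042], [0.645, -0.2592, 0.042], [0.6446, -0.2322, 0.042]]
green [[330, 0], [327, 36], [295, 34], [297, 0]]
[[0.6677, 0.1185, 0.042], [0.6662, 0.0902, 0.042], [0.6374, 0.0918, 0.042], [0.6388, 0.1185, 0.042]]
```

View pics/w3b.png

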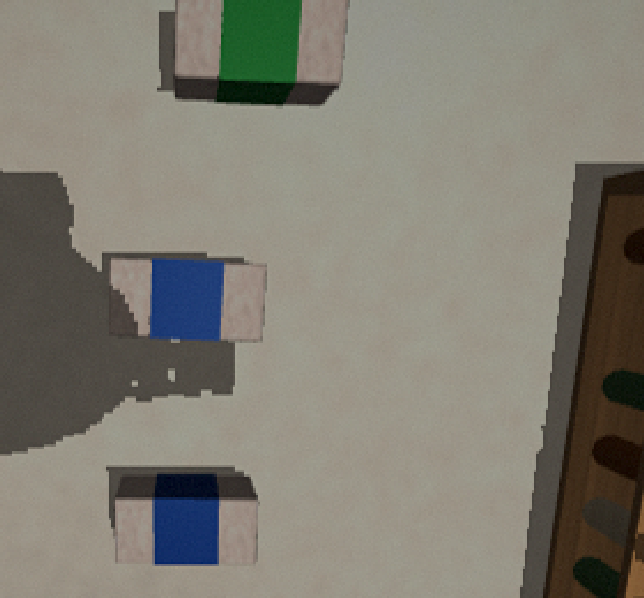

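Both blue cartons are measured. The first is at (0.624,-0.095) with yaw 0°, the second at (0.624,0.008) with yaw -3°. The band sizes, about 28 x 31.5 mm, match a 32 mm carton width. I'll pick up the first.

jog_arm([
  {"x":0,"y":4.5,"z":6,"wx":0,"wy":0,"wz":0,"claw":100},
  {"x":0,"y":4.5,"z":11,"wx":0,"wy":0,"wz":0,"claw":100},
  {"x":0,"y":4.5,"z":15,"wx":0,"wy":0,"wz":0,"claw":100},
  {"x":0,"y":4.5,"z":18,"wx":0,"wy":0,"wz":0,"claw":100},
  {"x":0,"y":4.5,"z":20.5,"wx":0,"wy":0,"wz":0,"claw":100},
  {"x":0,"y":4.5,"z":21.4,"wx":0,"wy":0,"wz":0,"claw":100},
  {"x":0,"y":4.5,"z":21.4,"wx":0,"wy":0,"wz":0,"claw":100},
])

```text
clock: 4.65
position: [0.6237, -0.0965, 0.0067]
tool_rot: [3.14, -0.001, -0.003]
force: [-0.5, -0.2, 0.3]
grip_width: 0.0856
```

Run:
```python
from h import *
goto([0.624,-0.095,0.006],0)
f=bot.grab_frame("wrist"); cv2.imwrite("pics/w4.png",f["pixels"][:,:,::-1])
```

```text
t 4.65 now [ 0.6237 -0.0965  0.0067] [ 1.799e+02 -7.000e-02 -1.800e-01] shift cm [ 0.03 -0.15  0.07] turn [ 0.1  -0.07 -0.18]
```

View pics/w4.png

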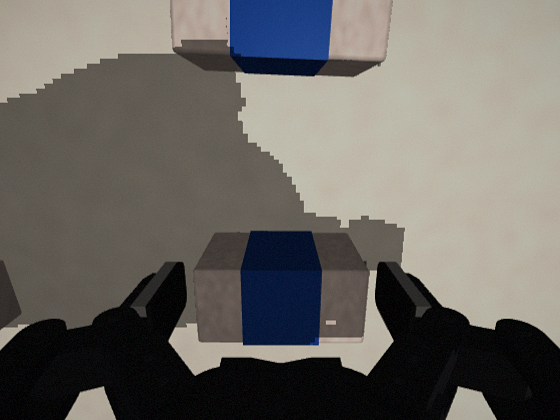

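The carton sits between the fingers at (281,305). Closing.

jog_arm([
  {"x":0,"y":-0.1,"z":0.1,"wx":0,"wy":0,"wz":0,"claw":100},
  {"x":0,"y":-0.1,"z":0.1,"wx":0,"wy":0,"wz":0,"claw":60},
  {"x":0,"y":-0.1,"z":0.1,"wx":0,"wy":0,"wz":0,"claw":60},
  {"x":0,"y":-0.1,"z":0.1,"wx":0,"wy":0,"wz":0,"claw":60},
  {"x":0,"y":-0.1,"z":0.1,"wx":0,"wy":0,"wz":0,"claw":60},
  {"x":0,"y":-0.1,"z":0.1,"wx":0,"wy":0,"wz":0,"claw":60},
], squeeze=40)

```text
clock: 5.45
position: [0.6245, -0.0954, 0.0071]
tool_rot: [3.14, -0.003, -0.003]
force: [-2.3, -0.1, 7.8]
grip_width: 0.0656
```

jog_arm([
  {"x":0,"y":0,"z":-2,"wx":0,"wy":0,"wz":0,"claw":60},
  {"x":0,"y":0,"z":-5,"wx":0,"wy":0,"wz":0,"claw":60},
  {"x":0,"y":0,"z":-9,"wx":0,"wy":0,"wz":0,"claw":60},
  {"x":0,"y":0,"z":-12,"wx":0,"wy":0,"wz":0,"claw":60},
  {"x":0,"y":0,"z":-12,"wx":0,"wy":0,"wz":0,"claw":60},
])

```text
clock: 6.08
position: [0.6254, -0.0953, 0.1308]
tool_rot: [3.139, -0.008, -0.003]
force: [-0.6, -0.6, -2.1]
grip_width: 0.065
```

Run:
```python
from h import *
c,a=np.array([.4471,-.2809]),-13.7
v=np.array([-np.sin(np.radians(a)),np.cos(np.radians(a))])
goto([*(c-.018*v),.13],a)
f=bot.grab_frame("wrist"); cv2.imwrite("pics/w5.png",f["pixels"][:,:,::-1])
```

```text
t 6.08 now [ 0.6254 -0.0953  0.1308] [179.84  -0.44  -0.18] shift cm [-1.819e+01  2.037e+01 -1.000e-02] turn [ 0.1  -0.45 13.52]
```

View pics/w5.png

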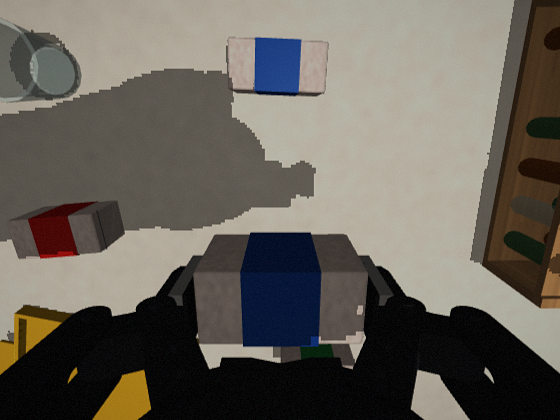

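jog_arm([
  {"x":-18.2,"y":20.4,"z":0,"wx":0,"wy":-0.4,"wz":13.5,"claw":60},
  {"x":-18.2,"y":20.4,"z":0,"wx":0,"wy":-0.4,"wz":13.5,"claw":60},
  {"x":-18.2,"y":20.4,"z":0,"wx":0,"wy":-0.4,"wz":13.5,"claw":60},
  {"x":-18.2,"y":20.4,"z":0,"wx":0,"wy":-0.4,"wz":13.5,"claw":60},
  {"x":-18.2,"y":20.4,"z":0,"wx":0,"wy":-0.4,"wz":13.5,"claw":60},
  {"x":-18.2,"y":20.4,"z":0,"wx":0,"wy":-0.4,"wz":13.5,"claw":60},
  {"x":-18.2,"y":20.4,"z":0,"wx":0,"wy":-0.4,"wz":13.5,"claw":60},
  {"x":-18.2,"y":20.4,"z":0,"wx":0,"wy":-0.4,"wz":13.5,"claw":60},
])

```text
clock: 7.12
position: [0.4427, -0.2977, 0.1285]
tool_rot: [3.14, 0.001, -0.237]
force: [0.0, 0.1, -1.3]
grip_width: 0.0653
```

Run:
```python
from h import *
c,a=np.array([.4471,-.2809]),-13.7
v=np.array([-np.sin(np.radians(a)),np.cos(np.radians(a))])
goto([*(c-.018*v),.012],a)
```

```text
t 7.12 now [ 0.4427 -0.2977  0.1285] [ 1.7991e+02  6.0000e-02 -1.3590e+01] shift cm [ 0.04  0.04 11.65] turn [0.09 0.06 0.11]
```

jog_arm([
  {"x":0,"y":0,"z":5,"wx":0,"wy":0,"wz":0.1,"claw":60},
  {"x":0,"y":0,"z":8,"wx":0,"wy":0,"wz":0.1,"claw":60},
  {"x":0,"y":0,"z":10,"wx":0,"wy":0,"wz":0.1,"claw":60},
  {"x":0,"y":0,"z":11.2,"wx":0,"wy":0,"wz":0.1,"claw":60},
  {"x":0,"y":0,"z":11.6,"wx":0,"wy":0,"wz":0.1,"claw":60},
  {"x":0,"y":0,"z":11.7,"wx":0,"wy":0,"wz":0.1,"claw":60},
  {"x":0,"y":0,"z":11.7,"wx":0,"wy":0,"wz":0.1,"claw":60},
])

```text
clock: 8.0
position: [0.4428, -0.2981, 0.012]
tool_rot: [3.14, 0.0, -0.239]
force: [0.1, -0.2, -1.6]
grip_width: 0.0653
```

jog_arm([
  {"x":0,"y":0,"z":0.1,"wx":0,"wy":0,"wz":0,"claw":60},
  {"x":0,"y":0,"z":0.1,"wx":0,"wy":0,"wz":0,"claw":60},
])

```text
clock: 8.25
position: [0.4429, -0.2982, 0.0113]
tool_rot: [3.14, -0.0, -0.239]
force: [0.1, 0.3, -0.9]
grip_width: 0.0652
```

Contact is near (force -1.6 → -0.9 N). I'll release here and lift.

jog_arm([
  {"x":0,"y":0,"z":0.05,"wx":0,"wy":0,"wz":0,"claw":75},
  {"x":0,"y":0,"z":0.05,"wx":0,"wy":0,"wz":0,"claw":100},
  {"x":0,"y":0,"z":0.05,"wx":0,"wy":0,"wz":0,"claw":100},
  {"x":0,"y":0,"z":0,"wx":0,"wy":0,"wz":0,"claw":100},
  {"x":0,"y":0,"z":-3,"wx":0,"wy":0,"wz":0,"claw":100},
  {"x":0,"y":0,"z":-8,"wx":0,"wy":0,"wz":0,"claw":100},
  {"x":0,"y":0,"z":-14,"wx":0,"wy":0,"wz":0,"claw":100},
  {"x":0,"y":0,"z":-20,"wx":0,"wy":0,"wz":0,"claw":100},
  {"x":0,"y":0,"z":-20,"wx":0,"wy":0,"wz":0,"claw":100},
])

```text
clock: 9.38
position: [0.4446, -0.2988, 0.2155]
tool_rot: [3.137, -0.007, -0.239]
force: [1.1, 0.1, -0.8]
grip_width: 0.0851
```

Run:
```python
from h import *
f=bot.grab_frame("wrist"); cv2.imwrite("pics/w6.png",f["pixels"][:,:,::-1])
for c,z in (("blue",.046),("yellow",.014)):
  for k in blobs(f,c,300):
    h=cv2.approxPolyDP(cv2.convexHull(k),3,True)[:,0]; print(c,h.tolist()); print(np.round(onz(f,h,z)[:,:2],4).tolist())
goto([0.624,0.008,0.15],-3)
```

```text
blue [[292, 175], [292, 205], [263, 205], [263, 175]]
[[0.4602, -0.287], [0.4533, -0.3168], [0.4249, -0.3098], [0.4326, -0.2803]]
yellow [[168, 238], [170, 261], [119, 306], [91, 324], [67, 328], [40, 320], [26, 310], [15, 269], [19, 240]]
[[0.3061, -0.3301], [0.2988, -0.3579], [0.2188, -0.3999], [0.1757, -0.4155], [0.1446, -0.4137], [0.1172, -0.395], [0.107, -0.3779], [0.1195, -0.3241], [0.1407, -0.2918]]
yellow [[360, 105], [371, 146], [367, 193], [352, 223], [203, 223], [188, 191], [184, 144], [195, 104]]
[[0.5438, -0.2393], [0.5482, -0.2827], [0.5358, -0.3321], [0.5136, -0.3626], [0.3503, -0.3224], [0.3456, -0.2831], [0.3575, -0.234], [0.3811, -0.1986]]
t 9.43 now [ 0.4435 -0.2984  0.213 ] [179.8   -0.19 -13.72] shift cm [ 10.24 -34.07   6.22] turn [  0.22  -0.17 -10.72]
```

View pics/w6.png

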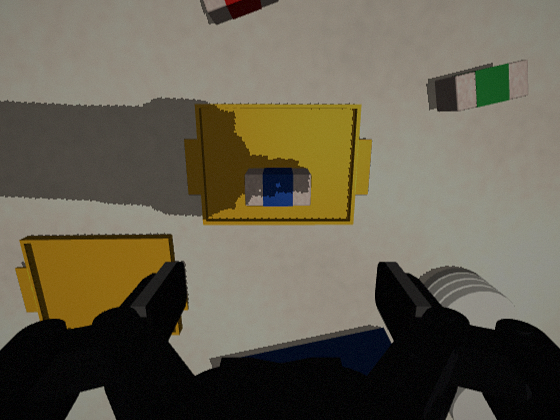

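The first blue carton sits at (0.4428,-0.2985), on target and square to the tray. Next is the second blue.

jog_arm([
  {"x":10.2,"y":-34.1,"z":6.2,"wx":0,"wy":0,"wz":-10.7,"claw":100},
  {"x":10.2,"y":-34.1,"z":6.2,"wx":0,"wy":0,"wz":-10.7,"claw":100},
  {"x":10.2,"y":-34.1,"z":6.2,"wx":0,"wy":0,"wz":-10.7,"claw":100},
  {"x":10.2,"y":-34.1,"z":6.2,"wx":0,"wy":0,"wz":-10.7,"claw":100},
  {"x":10.2,"y":-34.1,"z":6.2,"wx":0,"wy":0,"wz":-10.7,"claw":100},
  {"x":10.2,"y":-34.1,"z":6.2,"wx":0,"wy":0,"wz":-10.7,"claw":100},
  {"x":10.2,"y":-34.1,"z":6.2,"wx":0,"wy":0,"wz":-10.7,"claw":100},
  {"x":10.2,"y":-34.1,"z":6.2,"wx":0,"wy":0,"wz":-10.7,"claw":100},
  {"x":10.2,"y":-34.1,"z":6.2,"wx":0,"wy":0,"wz":-10.7,"claw":100},
])

```text
clock: 10.55
position: [0.6232, 0.0071, 0.1498]
tool_rot: [3.137, -0.002, -0.054]
force: [0.1, 0.4, -0.4]
grip_width: 0.0854
```

Run:
```python
from h import *
f=bot.grab_frame("wrist"); cv2.imwrite("pics/w7.png",f["pixels"][:,:,::-1])
for c,z in (("blue",.042),("green",.042)):
  for k in blobs(f,c,300):
    h=cv2.approxPolyDP(cv2.convexHull(k),3,True)[:,0]; print(c,h.tolist()); print(np.round(onz(f,h,z)[:,:2],4).tolist())
goto([0.624,0.008,0.006],-3)
```

```text
blue [[299, 187], [299, 224], [264, 224], [263, 187]]
[[0.6391, 0.0229], [0.6379, -0.0081], [0.6092, -0.0065], [0.6106, 0.0245]]
green [[335, 47], [333, 95], [294, 96], [293, 47]]
[[0.6683, 0.1224], [0.6666, 0.0905], [0.638, 0.0913], [0.6387, 0.124]]
t 10.6 now [0.6233 0.0072 0.15  ] [ 1.7974e+02 -1.3000e-01 -3.1100e+00] shift cm [ 0.04 -0.15 14.4 ] turn [ 0.26 -0.13 -0.11]
```

View pics/w7.png

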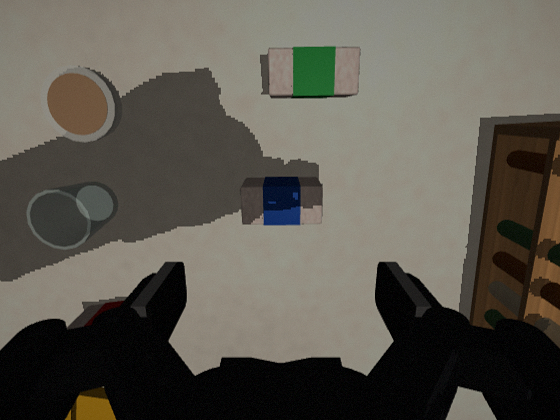

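The blue carton is square to the jaws at (281,205). I'll descend and grip it.

jog_arm([
  {"x":0.1,"y":-0.15,"z":6,"wx":0.2,"wy":0,"wz":0,"claw":100},
  {"x":0.1,"y":-0.15,"z":10,"wx":0.2,"wy":0,"wz":0,"claw":100},
  {"x":0.1,"y":-0.15,"z":12.5,"wx":0.2,"wy":0,"wz":0,"claw":100},
  {"x":0.1,"y":-0.15,"z":14,"wx":0.2,"wy":0,"wz":0,"claw":100},
  {"x":0.1,"y":-0.15,"z":14.3,"wx":0.2,"wy":0,"wz":0,"claw":100},
  {"x":0.1,"y":-0.15,"z":14.3,"wx":0.2,"wy":0,"wz":0,"claw":60},
  {"x":0.1,"y":-0.15,"z":14.3,"wx":0.2,"wy":0,"wz":0,"claw":60},
  {"x":0.1,"y":-0.15,"z":14.3,"wx":0.2,"wy":0,"wz":0,"claw":60},
  {"x":0.1,"y":-0.15,"z":14.3,"wx":0.2,"wy":0,"wz":0,"claw":60},
  {"x":0.1,"y":-0.15,"z":14.3,"wx":0.2,"wy":0,"wz":0,"claw":60},
])

```text
clock: 11.85
position: [0.6253, 0.0078, 0.0081]
tool_rot: [3.14, -0.004, -0.054]
force: [-1.0, -0.8, 7.7]
grip_width: 0.0652
```

jog_arm([
  {"x":0,"y":0,"z":-2,"wx":0,"wy":0,"wz":0,"claw":60},
  {"x":0,"y":0,"z":-5,"wx":0,"wy":0,"wz":0,"claw":60},
  {"x":0,"y":0,"z":-9,"wx":0,"wy":0,"wz":0,"claw":60},
  {"x":0,"y":0,"z":-13,"wx":0,"wy":0,"wz":0,"claw":60},
  {"x":0,"y":0,"z":-13,"wx":0,"wy":0,"wz":0,"claw":60},
])

```text
clock: 12.48
position: [0.6265, 0.0083, 0.1427]
tool_rot: [3.141, -0.01, -0.055]
force: [-0.1, -0.9, -1.2]
grip_width: 0.0654
```

Run:
```python
from h import *
c,a=np.array([.4471,-.2809]),-13.7
v=np.array([-np.sin(np.radians(a)),np.cos(np.radians(a))])
goto([*(c+.018*v),.14],a)
```

```text
t 12.47 now [0.6265 0.0083 0.1427] [179.96  -0.56  -3.13] shift cm [-16.01  28.08   0.13] turn [-1.000e-02 -5.600e-01  1.057e+01]
```

jog_arm([
  {"x":-16,"y":28.1,"z":0,"wx":0,"wy":-0.5,"wz":10.6,"claw":60},
  {"x":-16,"y":28.1,"z":0,"wx":0,"wy":-0.5,"wz":10.6,"claw":60},
  {"x":-16,"y":28.1,"z":0,"wx":0,"wy":-0.5,"wz":10.6,"claw":60},
  {"x":-16,"y":28.1,"z":0,"wx":0,"wy":-0.5,"wz":10.6,"claw":60},
  {"x":-16,"y":28.1,"z":0,"wx":0,"wy":-0.5,"wz":10.6,"claw":60},
  {"x":-16,"y":28.1,"z":0,"wx":0,"wy":-0.5,"wz":10.6,"claw":60},
  {"x":-16,"y":28.1,"z":0,"wx":0,"wy":-0.5,"wz":10.6,"claw":60},
  {"x":-16,"y":28.1,"z":0,"wx":0,"wy":-0.5,"wz":10.6,"claw":60},
  {"x":-16,"y":28.1,"z":0,"wx":0,"wy":-0.5,"wz":10.6,"claw":60},
])

```text
clock: 13.6
position: [0.4521, -0.2624, 0.1413]
tool_rot: [-3.141, -0.001, -0.238]
force: [-0.6, 0.1, -1.2]
grip_width: 0.0653
```

Run:
```python
from h import *
c,a=np.array([.4471,-.2809]),-13.7
v=np.array([-np.sin(np.radians(a)),np.cos(np.radians(a))])
goto([*(c+.018*v),.0125],a)
```

```text
t 13.6 now [ 0.4521 -0.2624  0.1413] [-1.7996e+02 -6.0000e-02 -1.3610e+01] shift cm [-0.06  0.12 12.88] turn [-0.04 -0.06  0.09]
```

jog_arm([
  {"x":-0.05,"y":0.1,"z":5,"wx":0,"wy":0,"wz":0.1,"claw":60},
  {"x":-0.05,"y":0.1,"z":7,"wx":0,"wy":0,"wz":0.1,"claw":60},
  {"x":-0.05,"y":0.1,"z":9,"wx":0,"wy":0,"wz":0.1,"claw":60},
  {"x":-0.05,"y":0.1,"z":11,"wx":0,"wy":0,"wz":0.1,"claw":60},
  {"x":-0.05,"y":0.1,"z":12.3,"wx":0,"wy":0,"wz":0.1,"claw":60},
  {"x":-0.05,"y":0.1,"z":12.8,"wx":0,"wy":0,"wz":0.1,"claw":60},
  {"x":-0.05,"y":0.1,"z":12.9,"wx":0,"wy":0,"wz":0.1,"claw":60},
  {"x":-0.05,"y":0.1,"z":12.9,"wx":0,"wy":0,"wz":0.1,"claw":60},
])

```text
clock: 14.6
position: [0.4518, -0.2633, 0.0128]
tool_rot: [-3.141, -0.002, -0.239]
force: [-0.9, -0.6, -0.9]
grip_width: 0.0654
```

jog_arm([
  {"x":0,"y":0,"z":0.1,"wx":0,"wy":0,"wz":0,"claw":60},
  {"x":0,"y":0,"z":0.1,"wx":0,"wy":0,"wz":0,"claw":60},
])

```text
clock: 14.85
position: [0.4521, -0.2635, 0.0122]
tool_rot: [-3.141, -0.002, -0.239]
force: [-0.7, -0.0, 4.3]
grip_width: 0.0656
```

Contact at +4 N. Release and lift.

jog_arm([
  {"x":0,"y":0,"z":0,"wx":0,"wy":0,"wz":0,"claw":75},
  {"x":0,"y":0,"z":0,"wx":0,"wy":0,"wz":0,"claw":100},
  {"x":0,"y":0,"z":0,"wx":0,"wy":0,"wz":0,"claw":100},
  {"x":0,"y":0,"z":0,"wx":0,"wy":0,"wz":0,"claw":100},
  {"x":0,"y":0,"z":-3,"wx":0,"wy":0,"wz":0,"claw":100},
  {"x":0,"y":0,"z":-8,"wx":0,"wy":0,"wz":0,"claw":100},
  {"x":0,"y":0,"z":-14,"wx":0,"wy":0,"wz":0,"claw":100},
  {"x":0,"y":0,"z":-20,"wx":0,"wy":0,"wz":0,"claw":100},
  {"x":0,"y":0,"z":-20,"wx":0,"wy":0,"wz":0,"claw":100},
])

```text
clock: 15.98
position: [0.4532, -0.2643, 0.2163]
tool_rot: [3.14, -0.009, -0.24]
force: [0.0, 0.5, -1.3]
grip_width: 0.0853
```

Run:
```python
from h import *
f=bot.grab_frame("wrist"); cv2.imwrite("pics/w8.png",f["pixels"][:,:,::-1])
for c,z in (("blue",.046),):
  for k in blobs(f,c,300):
    h=cv2.approxPolyDP(cv2.convexHull(k),3,True)[:,0]; print(c,h.tolist()); print(np.round(onz(f,h,z)[:,:2],4).tolist())
goto([0.659,-0.243,0.15],0)
```

```text
blue [[291, 209], [291, 238], [263, 238], [263, 209]]
[[0.4605, -0.286], [0.4533, -0.3166], [0.425, -0.3096], [0.4329, -0.2792]]
blue [[292, 174], [292, 205], [263, 205], [263, 174]]
[[0.4696, -0.2514], [0.4624, -0.2822], [0.434, -0.2752], [0.442, -0.2446]]
t 16.02 now [ 0.4521 -0.264   0.2139] [179.94  -0.33 -13.74] shift cm [19.56 -6.96  6.49] turn [  0.1   -0.32 -13.74]
```

View pics/w8.png

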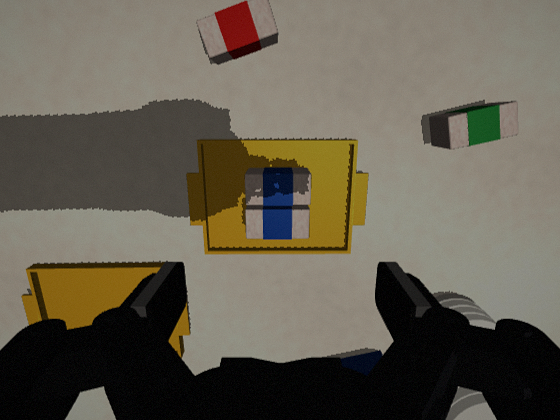

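The blues are at (0.4429,-0.2979) and (0.4520,-0.2634), 35.7 mm apart, so the gap is about 4 mm and the pair is centred on the tray. Next is the near green.

jog_arm([
  {"x":19.6,"y":-7,"z":6.5,"wx":0,"wy":-0.3,"wz":-13.7,"claw":100},
  {"x":19.6,"y":-7,"z":6.5,"wx":0,"wy":-0.3,"wz":-13.7,"claw":100},
  {"x":19.6,"y":-7,"z":6.5,"wx":0,"wy":-0.3,"wz":-13.7,"claw":100},
  {"x":19.6,"y":-7,"z":6.5,"wx":0,"wy":-0.3,"wz":-13.7,"claw":100},
  {"x":19.6,"y":-7,"z":6.5,"wx":0,"wy":-0.3,"wz":-13.7,"claw":100},
  {"x":19.6,"y":-7,"z":6.5,"wx":0,"wy":-0.3,"wz":-13.7,"claw":100},
])

```text
clock: 16.77
position: [0.6585, -0.2427, 0.1488]
tool_rot: [3.14, 0.002, -0.001]
force: [0.3, -0.3, -0.4]
grip_width: 0.0853
```

Run:
```python
from h import *
f=bot.grab_frame("wrist"); cv2.imwrite("pics/w9.png",f["pixels"][:,:,::-1])
for c,z in (("green",.042),):
  for k in blobs(f,c,300):
    h=cv2.approxPolyDP(cv2.convexHull(k),3,True)[:,0]; print(c,h.tolist()); print(np.round(onz(f,h,z)[:,:2],4).tolist())
goto([0.659,-0.245,0.006],0)
```

```text
green [[299, 198], [298, 235], [263, 234], [263, 196]]
[[0.6733, -0.2345], [0.6729, -0.266], [0.644, -0.2651], [0.6446, -0.2329]]
t 16.82 now [ 0.6585 -0.2431  0.1494] [ 1.7988e+02  6.0000e-02 -7.0000e-02] shift cm [ 0.06  0.16 14.34] turn [ 0.12  0.06 -0.07]
```

View pics/w9.png

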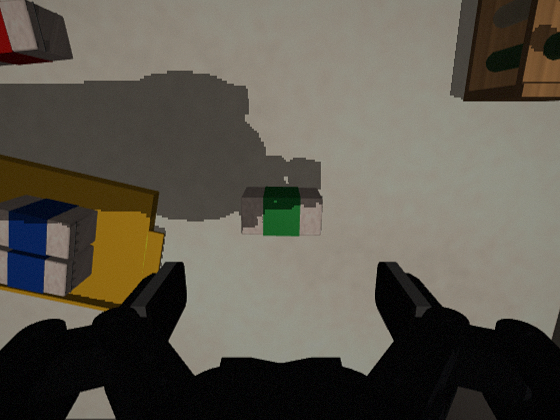

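The green carton is at (281,215), centre (0.6587,-0.2496), yaw about -1°. Picking it up.

jog_arm([
  {"x":0,"y":0.65,"z":6,"wx":0.1,"wy":0,"wz":1,"claw":100},
  {"x":0,"y":0.65,"z":10,"wx":0.1,"wy":0,"wz":1,"claw":100},
  {"x":0,"y":0.65,"z":12.5,"wx":0.1,"wy":0,"wz":1,"claw":100},
  {"x":0,"y":0.65,"z":14,"wx":0.1,"wy":0,"wz":1,"claw":100},
  {"x":0,"y":0.65,"z":14.2,"wx":0.1,"wy":0,"wz":1,"claw":100},
  {"x":0,"y":0.65,"z":14.2,"wx":0.1,"wy":0,"wz":1,"claw":60},
  {"x":0,"y":0.65,"z":14.2,"wx":0.1,"wy":0,"wz":1,"claw":60},
  {"x":0,"y":0.65,"z":14.2,"wx":0.1,"wy":0,"wz":1,"claw":60},
  {"x":0,"y":0.65,"z":14.2,"wx":0.1,"wy":0,"wz":1,"claw":60},
  {"x":0,"y":0.65,"z":14.2,"wx":0.1,"wy":0,"wz":1,"claw":60},
])

```text
clock: 18.08
position: [0.6591, -0.2501, 0.0089]
tool_rot: [3.141, -0.001, -0.019]
force: [-0.3, 0.5, 7.8]
grip_width: 0.0652
```

jog_arm([
  {"x":0,"y":0,"z":-2,"wx":0,"wy":0,"wz":0,"claw":60},
  {"x":0,"y":0,"z":-5,"wx":0,"wy":0,"wz":0,"claw":60},
  {"x":0,"y":0,"z":-10,"wx":0,"wy":0,"wz":0,"claw":60},
  {"x":0,"y":0,"z":-16,"wx":0,"wy":0,"wz":0,"claw":60},
  {"x":0,"y":0,"z":-19,"wx":0,"wy":0,"wz":0,"claw":60},
  {"x":0,"y":0,"z":-19,"wx":0,"wy":0,"wz":0,"claw":60},
])

```text
clock: 18.82
position: [0.6602, -0.2501, 0.2034]
tool_rot: [3.139, -0.006, -0.019]
force: [-0.2, -0.1, -1.3]
grip_width: 0.0653
```

Run:
```python
from h import *
c,a=np.array([.4474,-.2807]),-13.7
u=np.array([np.cos(np.radians(a)),np.sin(np.radians(a))])
goto([*(c-.018*u),.20],a-90)
```

```text
t 18.82 now [ 0.6602 -0.2501  0.2034] [179.85  -0.34  -1.08] shift cm [-22.97   3.06   0.21] turn [ -0.2   -0.38 102.62]
```

jog_arm([
  {"x":-23,"y":3.1,"z":0.2,"wx":0,"wy":0,"wz":102.6,"claw":60},
  {"x":-23,"y":3.1,"z":0.2,"wx":0,"wy":0,"wz":102.6,"claw":60},
  {"x":-23,"y":3.1,"z":0.2,"wx":0,"wy":0,"wz":102.6,"claw":60},
  {"x":-23,"y":3.1,"z":0.2,"wx":0,"wy":0,"wz":102.6,"claw":60},
  {"x":-23,"y":3.1,"z":0.2,"wx":0,"wy":0,"wz":102.6,"claw":60},
  {"x":-23,"y":3.1,"z":0.2,"wx":0,"wy":0,"wz":102.6,"claw":60},
  {"x":-23,"y":3.1,"z":0.2,"wx":0,"wy":0,"wz":102.6,"claw":60},
  {"x":-23,"y":3.1,"z":0.2,"wx":0,"wy":0,"wz":102.6,"claw":60},
  {"x":-23,"y":3.1,"z":0.2,"wx":0,"wy":0,"wz":102.6,"claw":60},
  {"x":-23,"y":3.1,"z":0.2,"wx":0,"wy":0,"wz":102.6,"claw":60},
])

```text
clock: 20.08
position: [0.4294, -0.2765, 0.2003]
tool_rot: [-3.135, -0.001, -1.814]
force: [0.1, 0.1, -0.7]
grip_width: 0.0653
```

Run:
```python
from h import *
c,a=np.array([.4474,-.2807]),-13.7
u=np.array([np.cos(np.radians(a)),np.sin(np.radians(a))])
goto([*(c-.018*u),.10],a-90)
```

```text
t 20.07 now [ 0.4294 -0.2765  0.2003] [-1.7964e+02 -7.0000e-02 -1.0394e+02] shift cm [-3.000e-02  1.000e-02  1.003e+01] turn [-0.36 -0.07 -0.24]
```

jog_arm([
  {"x":0,"y":0,"z":5,"wx":-0.3,"wy":0,"wz":-0.2,"claw":60},
  {"x":0,"y":0,"z":9,"wx":-0.3,"wy":0,"wz":-0.2,"claw":60},
  {"x":0,"y":0,"z":12,"wx":-0.3,"wy":0,"wz":-0.2,"claw":60},
  {"x":0,"y":0,"z":13.5,"wx":-0.3,"wy":0,"wz":-0.2,"claw":60},
  {"x":0,"y":0,"z":14.2,"wx":-0.3,"wy":0,"wz":-0.2,"claw":60},
  {"x":0,"y":0,"z":14.4,"wx":-0.3,"wy":0,"wz":-0.2,"claw":60},
  {"x":0,"y":0,"z":14.4,"wx":-0.3,"wy":0,"wz":-0.2,"claw":60},
])

```text
clock: 20.95
position: [0.4306, -0.2771, 0.057]
tool_rot: [-3.14, -0.001, -1.811]
force: [-0.4, -0.9, -1.0]
grip_width: 0.0659
```

Run:
```python
from h import *
c,a=np.array([.4474,-.2807]),-13.7
u=np.array([np.cos(np.radians(a)),np.sin(np.radians(a))])
goto([*(c-.018*u),.055],a-90)
f=bot.grab_frame("wrist"); cv2.imwrite("pics/w10.png",f["pixels"][:,:,::-1])
```

```text
t 20.95 now [ 0.4306 -0.2771  0.057 ] [-1.7988e+02 -8.0000e-02 -1.0375e+02] shift cm [-0.05  0.08  0.2 ] turn [-0.12 -0.08 -0.05]
```

View pics/w10.png

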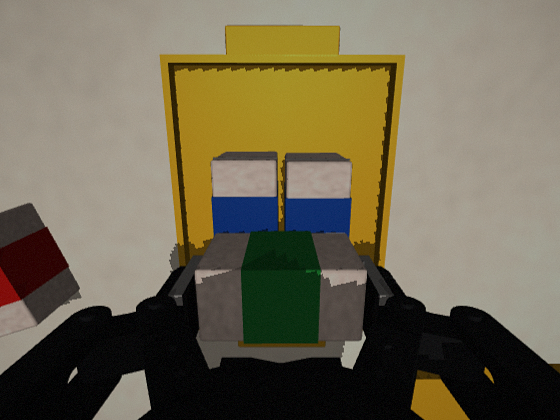

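The green carton at (281,290) is centred crosswise over both blues. Lowering the last 2 mm.

jog_arm([
  {"x":0,"y":0.05,"z":0.1,"wx":0,"wy":0,"wz":0,"claw":60},
  {"x":0,"y":0.05,"z":0.2,"wx":0,"wy":0,"wz":0,"claw":60},
  {"x":0,"y":0.05,"z":0.2,"wx":0,"wy":0,"wz":0,"claw":60},
])

```text
clock: 21.38
position: [0.4301, -0.277, 0.055]
tool_rot: [-3.139, -0.001, -1.811]
force: [-0.7, -0.3, -0.9]
grip_width: 0.0657
```

jog_arm([
  {"x":0,"y":0,"z":0.08,"wx":0,"wy":0,"wz":0,"claw":60},
  {"x":0,"y":0,"z":0.08,"wx":0,"wy":0,"wz":0,"claw":60},
])

```text
clock: 21.62
position: [0.4301, -0.277, 0.0548]
tool_rot: [-3.139, -0.002, -1.811]
force: [-2.9, 1.6, 17.6]
grip_width: 0.0655
```

jog_arm([
  {"x":0,"y":0,"z":-0.02,"wx":0,"wy":0,"wz":0,"claw":60},
  {"x":0,"y":0,"z":-0.02,"wx":0,"wy":0,"wz":0,"claw":75},
  {"x":0,"y":0,"z":-0.02,"wx":0,"wy":0,"wz":0,"claw":100},
  {"x":0,"y":0,"z":-0.02,"wx":0,"wy":0,"wz":0,"claw":100},
  {"x":0,"y":0,"z":-0.02,"wx":0,"wy":0,"wz":0,"claw":100},
  {"x":0,"y":0,"z":-3,"wx":0,"wy":0,"wz":0,"claw":100},
  {"x":0,"y":0,"z":-8,"wx":0,"wy":0,"wz":0,"claw":100},
  {"x":0,"y":0,"z":-14,"wx":0,"wy":0,"wz":0,"claw":100},
  {"x":0,"y":0,"z":-18,"wx":0,"wy":0,"wz":0,"claw":100},
  {"x":0,"y":0,"z":-18,"wx":0,"wy":0,"wz":0,"claw":100},
])

```text
clock: 22.88
position: [0.4309, -0.2773, 0.2376]
tool_rot: [-3.134, -0.003, -1.811]
force: [1.1, -0.4, -0.1]
grip_width: 0.0855
```

Run:
```python
from h import *
f=bot.grab_frame("wrist"); cv2.imwrite("pics/w11.png",f["pixels"][:,:,::-1])
for c,z in (("green",.088),("blue",.046)):
  for k in blobs(f,c,300):
    h=cv2.approxPolyDP(cv2.convexHull(k),3,True)[:,0]; print(c,h.tolist()); print(np.round(onz(f,h,z)[:,:2],4).tolist())
goto([0.653,0.106,0.2],-2.5)
```

```text
green [[294, 174], [295, 214], [265, 214], [266, 174]]
[[0.448, -0.2942], [0.4105, -0.2865], [0.4173, -0.2588], [0.4542, -0.2693]]
blue [[313, 158], [312, 175], [282, 173], [282, 157]]
[[0.4523, -0.3173], [0.4352, -0.3125], [0.4448, -0.2824], [0.461, -0.2863]]
blue [[278, 173], [248, 175], [247, 157], [278, 156]]
[[0.4458, -0.2783], [0.4512, -0.2472], [0.4696, -0.2512], [0.463, -0.2826]]
blue [[559, 6], [559, 252], [549, 254], [545, 10]]
[[0.5344, -0.5663], [0.2835, -0.5641], [0.2837, -0.5531], [0.5341, -0.5537]]
t 22.93 now [ 0.4301 -0.2769  0.2357] [-1.7974e+02 -1.3000e-01 -1.0376e+02] shift cm [-42.5  -12.52   3.53] turn [-7.0000e-02 -3.3000e-01 -1.0126e+02]
```

View pics/w11.png

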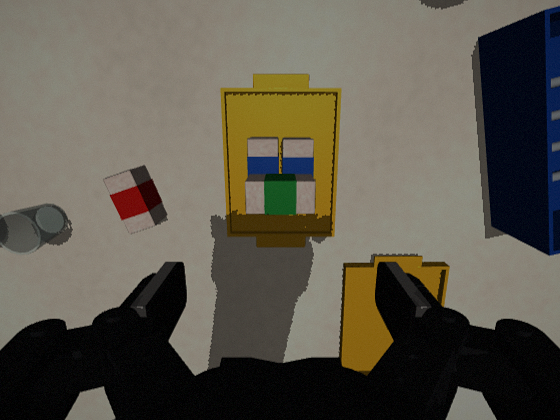

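The green is in place: its rear edge midpoint measures (0.4139,-0.2727), against (0.4144,-0.2726) expected. Next is the last green.

jog_arm([
  {"x":-42.5,"y":-12.5,"z":3.5,"wx":0,"wy":0,"wz":-101.2,"claw":100},
  {"x":-42.5,"y":-12.5,"z":3.5,"wx":0,"wy":0,"wz":-101.2,"claw":100},
  {"x":-42.5,"y":-12.5,"z":3.5,"wx":0,"wy":0,"wz":-101.2,"claw":100},
  {"x":-42.5,"y":-12.5,"z":3.5,"wx":0,"wy":0,"wz":-101.2,"claw":100},
  {"x":-42.5,"y":-12.5,"z":3.5,"wx":0,"wy":0,"wz":-101.2,"claw":100},
  {"x":-42.5,"y":-12.5,"z":3.5,"wx":0,"wy":0,"wz":-101.2,"claw":100},
  {"x":-42.5,"y":-12.5,"z":3.5,"wx":0,"wy":0,"wz":-101.2,"claw":100},
  {"x":-42.5,"y":-12.5,"z":3.5,"wx":0,"wy":0,"wz":-101.2,"claw":100},
  {"x":-42.5,"y":-12.5,"z":3.5,"wx":0,"wy":0,"wz":-101.2,"claw":100},
  {"x":-42.5,"y":-12.5,"z":3.5,"wx":0,"wy":0,"wz":-101.2,"claw":100},
])

```text
clock: 24.18
position: [0.6521, 0.1063, 0.1981]
tool_rot: [3.139, -0.001, -0.04]
force: [0.4, -0.3, -0.6]
grip_width: 0.0856
```

Run:
```python
from h import *
goto([0.653,0.106,0.15],-2.5)
```

```text
t 24.18 now [0.6521 0.1063 0.1981] [ 1.7983e+02 -7.0000e-02 -2.2700e+00] shift cm [0.09 0.01 4.81] turn [ 0.17 -0.07  0.23]
```

jog_arm([
  {"x":0.1,"y":0,"z":4.8,"wx":0.1,"wy":0,"wz":0.2,"claw":100},
  {"x":0.1,"y":0,"z":4.8,"wx":0.1,"wy":0,"wz":0.2,"claw":100},
])

```text
clock: 24.42
position: [0.6507, 0.1055, 0.1458]
tool_rot: [3.139, 0.006, -0.043]
force: [0.2, -0.2, 0.6]
grip_width: 0.0855
```

Run:
```python
from h import *
f=bot.grab_frame("wrist"); cv2.imwrite("pics/w12.png",f["pixels"][:,:,::-1])
for c,z in (("green",.042),):
  for k in blobs(f,c,300):
    h=cv2.approxPolyDP(cv2.convexHull(k),3,True)[:,0]; print(c,h.tolist()); p=onz(f,h,z)[:,:2];print(np.round(p,4).tolist(),p.mean(0))
goto([0.653,0.106,0.0075],-2.5)
```

```text
green [[302, 186], [302, 224], [266, 224], [265, 185]]
[[0.6678, 0.1233], [0.667, 0.092], [0.638, 0.0932], [0.639, 0.1253]] [0.65294153 0.1084574 ]
t 24.48 now [0.652  0.106  0.1484] [ 1.7991e+02  1.6000e-01 -2.4600e+00] shift cm [ 0.14 -0.02 14.09] turn [0.09 0.16 0.04]
```

View pics/w12.png

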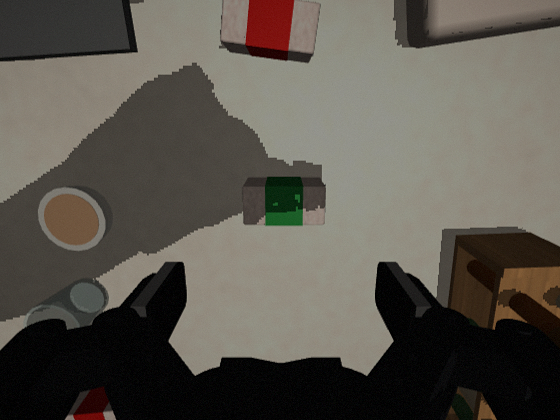

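The green is at (284,204), centre (0.653,0.108), square to the jaws. Picking it up.

jog_arm([
  {"x":0.1,"y":-0.2,"z":6,"wx":0,"wy":0,"wz":0,"claw":100},
  {"x":0.1,"y":-0.2,"z":10,"wx":0,"wy":0,"wz":0,"claw":100},
  {"x":0.1,"y":-0.2,"z":12.5,"wx":0,"wy":0,"wz":0,"claw":100},
  {"x":0.1,"y":-0.2,"z":13.9,"wx":0,"wy":0,"wz":0,"claw":100},
  {"x":0.1,"y":-0.2,"z":14.1,"wx":0,"wy":0,"wz":0,"claw":100},
  {"x":0.1,"y":-0.2,"z":14.1,"wx":0,"wy":0,"wz":0,"claw":60},
  {"x":0.1,"y":-0.2,"z":14.1,"wx":0,"wy":0,"wz":0,"claw":60},
  {"x":0.1,"y":-0.2,"z":14.1,"wx":0,"wy":0,"wz":0,"claw":60},
  {"x":0.1,"y":-0.2,"z":14.1,"wx":0,"wy":0,"wz":0,"claw":60},
  {"x":0.1,"y":-0.2,"z":14.1,"wx":0,"wy":0,"wz":0,"claw":60},
])

```text
clock: 25.72
position: [0.6534, 0.108, 0.0089]
tool_rot: [3.14, 0.001, -0.043]
force: [-0.2, -1.1, 7.1]
grip_width: 0.0655
```

jog_arm([
  {"x":0,"y":0,"z":-2,"wx":0,"wy":0,"wz":0,"claw":60},
  {"x":0,"y":0,"z":-5,"wx":0,"wy":0,"wz":0,"claw":60},
  {"x":0,"y":0,"z":-10,"wx":0,"wy":0,"wz":0,"claw":60},
  {"x":0,"y":0,"z":-16,"wx":0,"wy":0,"wz":0,"claw":60},
  {"x":0,"y":0,"z":-21,"wx":0,"wy":0,"wz":0,"claw":60},
  {"x":0,"y":0,"z":-21,"wx":0,"wy":0,"wz":0,"claw":60},
])

```text
clock: 26.48
position: [0.6552, 0.1089, 0.2249]
tool_rot: [-3.141, -0.006, -0.043]
force: [0.4, 0.8, -1.6]
grip_width: 0.0653
```

Run:
```python
from h import *
c,a=np.array([.4474,-.2807]),-13.7
u=np.array([np.cos(np.radians(a)),np.sin(np.radians(a))])
goto([*(c+.0185*u),.22],a-90)
```

```text
t 26.48 now [0.6552 0.1089 0.2249] [-179.97   -0.37   -2.47] shift cm [-17.27  40.18   0.35] turn [ -0.35  -0.24 101.23]
```

jog_arm([
  {"x":-17.3,"y":40.2,"z":0.3,"wx":-0.2,"wy":-0.2,"wz":101.2,"claw":60},
  {"x":-17.3,"y":40.2,"z":0.3,"wx":-0.2,"wy":-0.2,"wz":101.2,"claw":60},
  {"x":-17.3,"y":40.2,"z":0.3,"wx":-0.2,"wy":-0.2,"wz":101.2,"claw":60},
  {"x":-17.3,"y":40.2,"z":0.3,"wx":-0.2,"wy":-0.2,"wz":101.2,"claw":60},
  {"x":-17.3,"y":40.2,"z":0.3,"wx":-0.2,"wy":-0.2,"wz":101.2,"claw":60},
  {"x":-17.3,"y":40.2,"z":0.3,"wx":-0.2,"wy":-0.2,"wz":101.2,"claw":60},
  {"x":-17.3,"y":40.2,"z":0.3,"wx":-0.2,"wy":-0.2,"wz":101.2,"claw":60},
  {"x":-17.3,"y":40.2,"z":0.3,"wx":-0.2,"wy":-0.2,"wz":101.2,"claw":60},
  {"x":-17.3,"y":40.2,"z":0.3,"wx":-0.2,"wy":-0.2,"wz":101.2,"claw":60},
  {"x":-17.3,"y":40.2,"z":0.3,"wx":-0.2,"wy":-0.2,"wz":101.2,"claw":60},
])

```text
clock: 27.72
position: [0.4648, -0.285, 0.221]
tool_rot: [-3.139, 0.002, -1.814]
force: [-0.5, -0.4, -0.9]
grip_width: 0.0655
```

Run:
```python
from h import *
c,a=np.array([.4474,-.2807]),-13.7
u=np.array([np.cos(np.radians(a)),np.sin(np.radians(a))])
goto([*(c+.0185*u),.07],a-90)
```

```text
t 27.73 now [ 0.4648 -0.285   0.221 ] [-1.7987e+02  9.0000e-02 -1.0393e+02] shift cm [ 0.02 -0.02 15.1 ] turn [-0.13  0.09 -0.23]
```

jog_arm([
  {"x":0,"y":0,"z":5,"wx":-0.1,"wy":0,"wz":-0.2,"claw":60},
  {"x":0,"y":0,"z":9,"wx":-0.1,"wy":0,"wz":-0.2,"claw":60},
  {"x":0,"y":0,"z":12,"wx":-0.1,"wy":0,"wz":-0.2,"claw":60},
  {"x":0,"y":0,"z":14,"wx":-0.1,"wy":0,"wz":-0.2,"claw":60},
  {"x":0,"y":0,"z":15.5,"wx":-0.1,"wy":0,"wz":-0.2,"claw":60},
  {"x":0,"y":0,"z":16.2,"wx":-0.1,"wy":0,"wz":-0.2,"claw":60},
  {"x":0,"y":0,"z":16.4,"wx":-0.1,"wy":0,"wz":-0.2,"claw":60},
  {"x":0,"y":0,"z":16.4,"wx":-0.1,"wy":0,"wz":-0.2,"claw":60},
])

```text
clock: 28.72
position: [0.4654, -0.285, 0.0575]
tool_rot: [-3.14, 0.001, -1.81]
force: [-0.3, -0.1, -0.3]
grip_width: 0.0659
```

Run:
```python
from h import *
c,a=np.array([.4474,-.2807]),-13.7
u=np.array([np.cos(np.radians(a)),np.sin(np.radians(a))])
goto([*(c+.0185*u),.055],a-90)
f=bot.grab_frame("wrist"); cv2.imwrite("pics/w13.png",f["pixels"][:,:,::-1])
```

```text
t 28.73 now [ 0.4654 -0.285   0.0575] [-1.7994e+02  8.0000e-02 -1.0373e+02] shift cm [0.01 0.   0.25] turn [-0.06  0.08 -0.03]
```

View pics/w13.png

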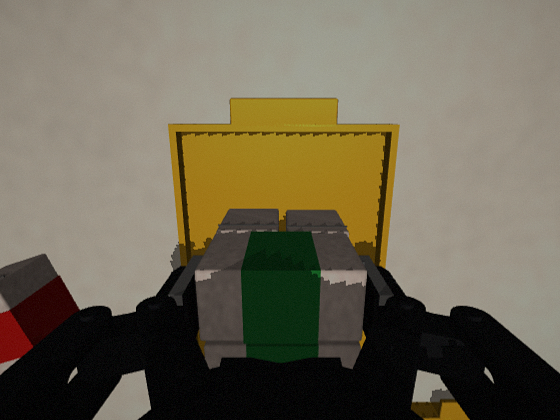

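The green carton is over its place, with a thin gap line to its neighbour at row 342. Lowering.

jog_arm([
  {"x":0,"y":0,"z":0.1,"wx":0,"wy":0,"wz":0,"claw":60},
  {"x":0,"y":0,"z":0.22,"wx":0,"wy":0,"wz":0,"claw":60},
  {"x":0,"y":0,"z":0.22,"wx":0,"wy":0,"wz":0,"claw":60},
])

```text
clock: 29.15
position: [0.4655, -0.285, 0.0554]
tool_rot: [-3.14, 0.001, -1.81]
force: [0.4, -0.2, -1.1]
grip_width: 0.0656
```

jog_arm([
  {"x":0,"y":0,"z":0.05,"wx":0,"wy":0,"wz":0,"claw":60},
  {"x":0,"y":0,"z":0.05,"wx":0,"wy":0,"wz":0,"claw":60},
])

```text
clock: 29.4
position: [0.4655, -0.285, 0.0549]
tool_rot: [-3.14, 0.001, -1.81]
force: [0.5, 0.1, 0.3]
grip_width: 0.0651
```

Contact is just starting. Release and lift.

jog_arm([
  {"x":0,"y":0,"z":0.02,"wx":0,"wy":0,"wz":0,"claw":60},
  {"x":0,"y":0,"z":0.02,"wx":0,"wy":0,"wz":0,"claw":75},
  {"x":0,"y":0,"z":0.02,"wx":0,"wy":0,"wz":0,"claw":100},
  {"x":0,"y":0,"z":0.02,"wx":0,"wy":0,"wz":0,"claw":100},
  {"x":0,"y":0,"z":0,"wx":0,"wy":0,"wz":0,"claw":100},
  {"x":0,"y":0,"z":-3,"wx":0,"wy":0,"wz":0,"claw":100},
  {"x":0,"y":0,"z":-8,"wx":0,"wy":0,"wz":0,"claw":100},
  {"x":0,"y":0,"z":-14,"wx":0,"wy":0,"wz":0,"claw":100},
  {"x":0,"y":0,"z":-18,"wx":0,"wy":0,"wz":0,"claw":100},
  {"x":0,"y":0,"z":-18,"wx":0,"wy":0,"wz":0,"claw":100},
])

```text
clock: 30.65
position: [0.4663, -0.2859, 0.2378]
tool_rot: [-3.135, 0.0, -1.811]
force: [-0.1, -0.1, -0.7]
grip_width: 0.0855
```

Run:
```python
from h import *
f=bot.grab_frame("wrist"); cv2.imwrite("pics/w14.png",f["pixels"][:,:,::-1])
for c,z in (("green",.088),):
  for k in blobs(f,c,300):
    h=cv2.approxPolyDP(cv2.convexHull(k),3,True)[:,0]; print(c,h.tolist()); p=onz(f,h,z)[:,:2];print(np.round(p,4).tolist(),p.mean(0))
f=bot.grab_frame("scene"); cv2.imwrite("pics/s14.png",f["pixels"][:,:,::-1])
for c in ("red",):
    for k in blobs(f,c):
        M=cv2.moments(k); print(M['m10']/M['m00'],M['m01']/M['m00'])
```

```text
green [[294, 174], [295, 249], [266, 249], [265, 176]]
[[0.4834, -0.3023], [0.4109, -0.2865], [0.4177, -0.2588], [0.4879, -0.276]] [ 0.44996257 -0.28088139]
291.58396946564886 361.67557251908397
258.276299112801 181.76932826362483
```

View pics/w14.png

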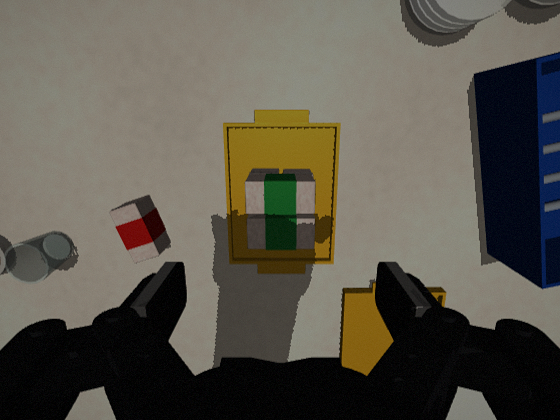

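View pics/s14.png

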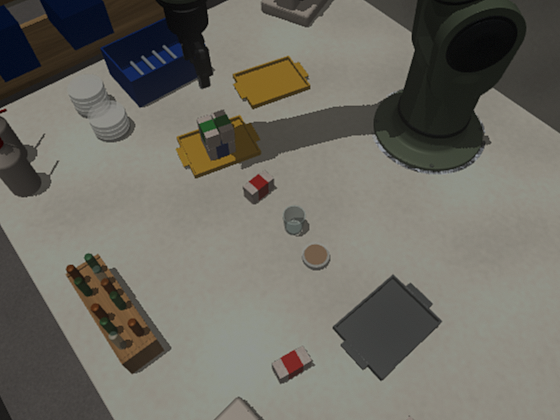

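The stack is complete: two greens crosswise over two blues at (281,210) in the wrist view. The reds are at their starting pixels, the beaker, dish and grey tray look untouched, and the gripper is well clear. Handing in.

Run:
```python
from h import *
print(bot.job_done(), bot.observe()["clock"])
```

```text
the job is handed in; nothing more can be done
the job is handed in; nothing more can be done
```

I packed the left-hand yellow tray and handed the job in at about 31 s of the 128 s allowed. The two blue cartons went in first, then the two green ones crosswise on top.

- **Blue layer:** the cartons lie along the tray's long side with a gap of about 4 mm (centres 35.7 mm apart). The pair is within 1 mm of the tray centre.
- **Green layer:** both cartons bridge both blue ones. They are close together (about 4–5 mm apart by the commanded positions) and centred. The first one's rear edge measured within 1 mm of target. I checked the second only by its release position and the last pictures.
- **Forces:** the highest reading I saw was a brief 17.6 N at the wrist as the first green touched down, and I eased off before releasing.
- **Everything else:** the red cartons are at the same image positions as at the start. The beaker, petri dish and empty grey tray look unmoved, and the gripper was well clear of the stack at hand-in.

None of the checks failed or disagreed by more than about 1–2 mm.

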